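Tip the model bridge across the stream

TASK

On the round model landscape a white arched bridge stands on end on the bank, its deck turned away from the stream. With the fingertips, push it over so that it comes down on its feet across the stream, and push it along by its near end until its far end is right up against the kerb of the raised road on the far bank, square and in line with that road. Only push it, do not lift or carry it, and leave the trees, pavilion, boat and bench things where they are.

Things in the scene. Friction and masses are not known exactly. Their poses are not given: they have to be found in the camera images.
- diorama: round model landscape, 444 mm wide, black rim, fixed. Origin: centre of underside. x runs square across the stream from near bank (bridge stands there) to far bank, y along the stream: a blue painted channel, |x| < 26 mm, floor 12 mm up. Near bank is flat, 30 mm above the bench, as is the far ledge (x 26 to 66). Cream road 60 mm wide along y = 0. Bar the bridge, nothing near the road tops 115 mm
- road_end (a point): middle of the kerb's foot on the far bank: x = 66, y = 0, z = 30 mm in the landscape's frame, same axes. Here the ground steps up 9 mm along a line parallel to the stream; grey kerb stones and the raised cream road begin. Fixed hills with small trees (x, y; top above the bench, mm): (-125, 110; 115), (-125, -115; 95), (125, 112; 120); rocks (-52, -150; 55) and (92, 62; 58)
- bridge: loose white arched bridge, 0.09 kg, 130 long, 56 wide, 36 mm from feet to deck at its ends, 46 at the hump; parapets 14 mm higher along the deck's edges. Stands on end: origin at the centre of the end face below; z along the bridge (now up), y across it, x from deck (-18 mm at the ends) to feet (+18), within 2 deg of the landscape's x. It falls beyond a lean of about 15 deg
- foot_near (a point): middle of the edge of the standing end on the feet side: (18, 0, 0) mm in the bridge's frame. The bridge tips about this edge if pushed at the top of its deck; when it lies, this is the lower edge of its near end, on the near bank
- foot_far (a point): the like edge at the other end: (18, 0, 130) mm in the bridge's frame, now at the top, 130 mm above foot_near; when the bridge lies, the lower edge of its far end, which is to meet road_end
- tree_green: loose green model tree, 78 mm tall, crown about 45 mm wide, on a 34 mm disc foot; origin at the centre of the foot's underside. Stands on the near bank beside the stream, on the +y side of the road
- tree_gold: loose yellow model tree, 72 mm tall, crown about 42 mm wide, on a 34 mm disc foot; origin at the centre of the foot's underside. Stands on the near bank beside the stream, on the -y side of the road
- pavilion: loose model pavilion with dark roof, 66 mm square, 62 mm tall, on the far bank; origin at the centre of its underside
- boat: loose red model boat, 60 x 18 mm, 20 mm tall, lying in the stream; origin at the centre of its underside
- glue: loose white glue bottle with orange cap, 52 mm across, 150 mm tall, on the bench; origin at the centre of its underside
- paint_jar: loose green paint jar with white lid, 54 mm across, 62 mm tall, on the bench; origin at the centre of its underside
- brush: loose paint brush, 190 mm long, lying on the bench along its x axis; origin under its middle
Mind the look-alikes: they are no part of the job. Leave any green, pink or yellow look-alike of the bridge alone.

How it is judged:
At the end, for the whole second after the job is handed in: The bridge lies at rest on both feet across the stream, feet within 4 mm of the height of the banks, its far end within 5 mm of the kerb of the raised road, both ends within 10 mm of the road's centre line (x of foot_far in the frame of diorama above 0.061 m and z of foot_far in the frame of diorama between 0.026 and 0.034 m and z of foot_near in the frame of diorama between 0.026 and 0.034 m and y of foot_far in the frame of diorama between -0.01 and 0.01 m and y of foot_near in the frame of diorama between -0.01 and 0.01 m and linear speed of bridge below 0.02 m/s); the robot touches nothing.
It fails at once if the bridge was lifted or carried: the edge it tips about rose more than 15 mm off the bank (height (world z) of foot_near above 0.045 m).
It fails at once if the bridge was pushed or squeezed with more than 25 N (contact force between bridge and the fingers above 25 N).
It fails at once if a tree, the pavilion or the boat was moved more than 15 mm (distance of any of tree_green, tree_gold, pavilion, boat from where it was at the start of the episode above 0.015 m).
It fails at once if a tree was tipped over (angle between any of tree_green, tree_gold's own z axis and vertical above 0.5 rad).
It fails at once if the glue bottle, paint jar or brush was moved more than 20 mm (distance of any of glue, paint_jar, brush from where it was at the start of the episode above 0.02 m).
It also fails if it takes over 42 s, if anything falls off the work surface, if the arm or the gripper's body presses on something with over 40 N, if the wrist force passes 120 N, or if a joint passes its speed limit or range.

ROBOT

A 7-joint arm with a two-finger parallel gripper is mounted at the origin on the work surface. World frame = base frame: x ahead of the robot, y to its left, z up, the work surface at z = 0. Lengths are in m, angles in rad, forces in N, time in s.
With the tool pointing down it reaches from about 0.425 to 0.925 m from the base axis. Payload 6.8 kg.
Tool frame: the origin (TCP) lies at the very end of the fingers, on their centre line; the grasp point (between the pads) lies grasp_offset behind it (grasp_offset is the distance from the TCP to the grasp point, in m); z points along the fingers, y is the direction in which the jaws open and shut (so a half turn about z gives the same grasp; the last joint's range is limited). The gripper opens to 85 mm and grips with 20 to 120 N. Pads are 22 mm wide; open, the fingers measure 114 mm over their backs; the gripper's body (76 mm by 85 mm) begins 54 mm behind the grasp point. The pads swing forward as they close: fully open they stand 13 mm farther back than shut.
Start: joints at [-0.108, 0.477, 0.022, 1.555, -0.011, 1.109, -0.083], TCP at [0.675, 0, 0.231] pointing down, gripper open.
Joint ranges: [-2.96, 2.96], [-0.34, 2.1], [-1.41, 1.46], [0.24, 2.44], [-1.37, 4.51], [0.17, 1.92], [-2.96, 2.96]. Speed limits (rad/s): [2.39, 2.39, 3.14, 3.14, 3.14, 3.14, 3.14].

INTERFACE

Orientations are given as a unit quaternion [w, x, y, z].
In Python, from station import * gives the robot as it stands.
- The arm moves only by the shell command python3 -m handwheel 'ROWS' [FORCE]. ROWS is JSON, one flat list of numbers, 7 for each row, row after row: the shift along the world's x, y, z in cm, then the turn, a rotation vector about the world's x, y, z in degrees, then the opening, from 0 (shut) to 1 (fully open). In form: [tx, ty, tz, ax, ay, az, fingers, tx, ty, tz, ax, ay, az, fingers, ...]. A call has 1 to 8 rows; each row is the pose to reach, as a shift and turn from the pose measured when the call began; what a row does not reach only later rows make up. A row lasts 1/12 s, in which the tool goes at most 41.7 mm and 7.16 degrees, less where a joint would pass 70% of its speed; a pose out of reach is approached as far as the arm can. A call with a gripper value outside its range is refused whole. The fingers move at their own pace and stop on an object; FORCE is the grip in N (left out, the last holds). Time passes only in rows, so rows that repeat a pose let the fingers close. It gives the time, the measured TCP pose, the force and the opening at its end, in the units of the state.
- get_obs(): the state, without advancing time (a new reading comes with each control period).
- read_camera(name): name is "scene" or "side" or "wrist"; returns the picture (420x560x3 uint8, red, green, blue); there is no depth.
- camera_info(name): a dict with "fx", "fy", "cx", "cy" (pixels), "k1" (the pictures are not rectified: a ray, as slopes to the right and down, at radius r is drawn at 1 + k1 r^2 times it, then the intrinsics apply), "R" (3x3) and "t" (3): a world point X has camera coordinates R X + t; the wrist camera has in their place "mount" (4x4, takes a point from camera to tool coordinates, whose origin is the TCP and whose axes are the flange's). Camera axes: x right, y down, z forward; pixel columns grow to the right and rows downward; lengths in m; the calibration is good to about 2 mm. A picture is of the moment at which its call begins: read the wrist's pose just before it. camera_info takes no time and is no camera call.
- hand_in(): hands the job in, once; it reports no verdict.
The state is a dict: "t": time; "q": joint angles; "joint_vel": joint speeds; "joint_torque": joint torques, N m; "eef_pos": TCP position; "tool_rot": TCP orientation; "contact_force": force on the tool from outside, world axes, zero at the start; "torque": the same for the moment, N m; "gripper_width": opening from 0.0 (shut) to 1.0 (fully open).
Only numpy, scipy, OpenCV 4.12 (cv2) and the standard library are available. Lean on these libraries where they do the work, as an engineer would, in place of code of your own. Each camera call takes 0.05 s, during which the arm holds its last target. There are 200 camera calls.

## Working session

There is one attempt and no reset: what is moved stays moved. The work goes in short steps, Python scripts to look and compute and a shell command to move; the robot and the scene stay as the last step left them, time stands still between calls to the robot, and variables do not carry over. Pictures are saved under pics/ and viewed, on a budget of 10 in all, crops included, one or two more only if the job needs it, and the job is handed in when it is done.

```bash
ls; mkdir -p pics
python3 - <<'E'
from station import *
import cv2,numpy as np
o=get_obs(); print({k:np.round(v,3).tolist() for k,v in o.items()})
a=read_camera("scene");b=read_camera("side");w=read_camera("wrist")
np.savez("first.npz",scene=a,side=b,wrist=w)
for n,i in(("scene",a),("side",b),("wrist",w)):
    cv2.imwrite(f"pics/{n}0.png",i[:,:,::-1]); c=camera_info(n); print(n,{k:np.round(v,4).tolist() for k,v in c.items()})
E
```

```text
pics
{'t': 0.0, 'q': [-0.108, 0.478, 0.022, 1.556, -0.011, 1.109, -0.083], 'joint_vel': [-0.002, -0.001, 0.002, 0.0, 0.0, 0.0, 0.001], 'joint_torque': [-0.001, -59.644, 1.608, -28.119, 0.012, 0.009, 0.0], 'eef_pos': [0.674, -0.0, 0.23], 'tool_rot': [-0.001, 0.707, 0.707, -0.001], 'contact_force': [0.471, 0.21, -0.14], 'torque': [0.012, 0.012, -0.021], 'gripper_width': 0.997}
scene {'fx': 399.0026, 'fy': 399.0026, 'cx': 286.0079, 'cy': 211.9292, 'k1': -0.0253, 'R': [[0.066, 0.9978, -0.0006], [0.6845, -0.0457, -0.7276], [-0.726, 0.0476, -0.6861]], 't': [-0.0268, -0.2548, 1.5583]}
side {'fx': 409.7603, 'fy': 409.7603, 'cx': 279.4753, 'cy': 217.4865, 'k1': -0.0716, 'R': [[-0.7355, -0.6773, -0.0151], [-0.4079, 0.4605, -0.7883], [0.541, -0.5737, -0.615]], 't': [0.3532, 0.2843, 0.9232]}
wrist {'fx': 370.3112, 'fy': 370.3112, 'cx': 281.8037, 'cy': 204.9296, 'k1': -0.0723, 'mount': [[-0.0019, -0.9525, -0.3046, 0.0771], [1.0, -0.0019, -0.0002, -0.0002], [-0.0004, -0.3046, 0.9525, -0.1423], [0.0, 0.0, 0.0, 1.0]]}
```

View pics/scene0.png

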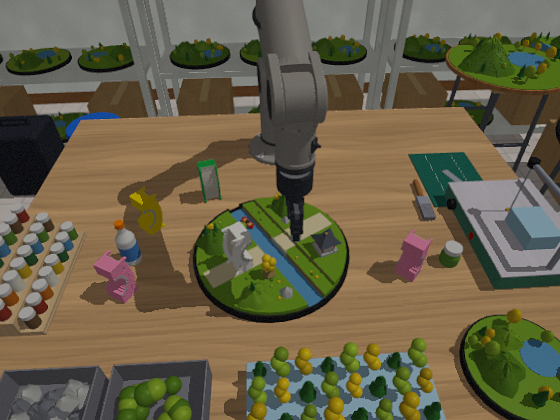

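View pics/side0.png

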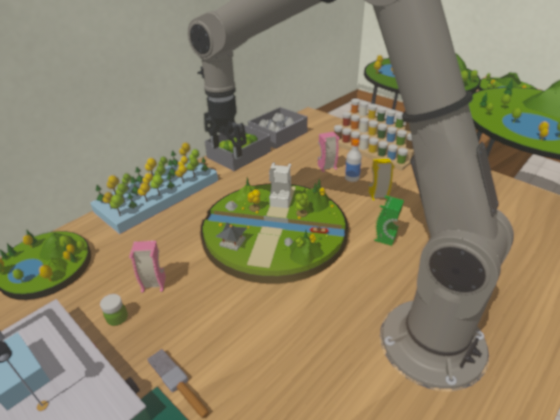

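The white bridge is at scene (236,248) / side (281,185), on the cream road on the landscape. The look-alikes stand off the landscape on the bench: pink at scene (118,277) and (413,257), yellow at (148,210), green at (208,180). Next is an enlarged crop to confirm this.

```bash
cat > h.py <<'E'
from station import *
import cv2,numpy as np
from scipy.spatial.transform import Rotation as Ro
def ext(n,o=None):
    c=camera_info(n)
    if n!="wrist": return c,np.array(c["R"]),np.array(c["t"])
    o=o or get_obs(); q=o["tool_rot"]; T=np.eye(4); T[:3,:3]=Ro.from_quat([q[1],q[2],q[3],q[0]]).as_matrix(); T[:3,3]=o["eef_pos"]
    M=np.linalg.inv(T@np.array(c["mount"])); return c,M[:3,:3],M[:3,3]
def rays(n,uv,o=None):
    c,R,t=ext(n,o); d=(np.atleast_2d(uv)-[c["cx"],c["cy"]])/[c["fx"],c["fy"]]
    p=d.copy()
    for _ in range(8): p=d/(1+c["k1"]*(p**2).sum(1,keepdims=True))
    return -R.T@t, np.c_[p,np.ones(len(p))]@R
def onz(n,uv,z,o=None):
    C,d=rays(n,uv,o); s=(np.broadcast_to(z,len(d))-C[2])/d[:,2]; return C+s[:,None]*d
def proj(n,X,o=None):
    c,R,t=ext(n,o); p=np.atleast_2d(X)@R.T+t; s=p[:,:2]/p[:,2:]; s=s*(1+c["k1"]*(s**2).sum(1,keepdims=True))
    return s*[c["fx"],c["fy"]]+[c["cx"],c["cy"]]
def line(n,l,z,o=None): return onz(n,l,z,o)
E
python3 - <<'E'
from h import *
f=np.load("first.npz")
a=cv2.resize(f["scene"][185:325,185:360],None,fx=4,fy=4,interpolation=cv2.INTER_CUBIC)
cv2.imwrite("pics/sc1.png",a[:,:,::-1])
b=cv2.resize(f["side"][150:280,195:355],None,fx=4.5,fy=4.5,interpolation=cv2.INTER_CUBIC)
cv2.imwrite("pics/sd1.png",b[:,:,::-1])
E
```

```text
(no output)
```

View pics/sc1.png

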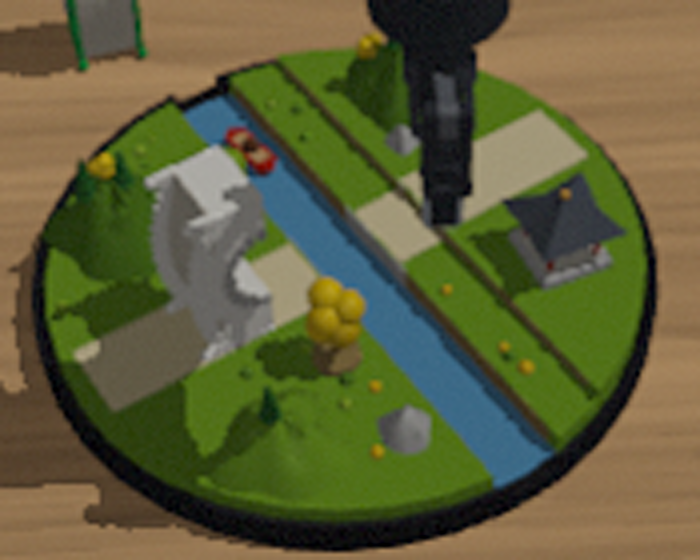

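View pics/sd1.png

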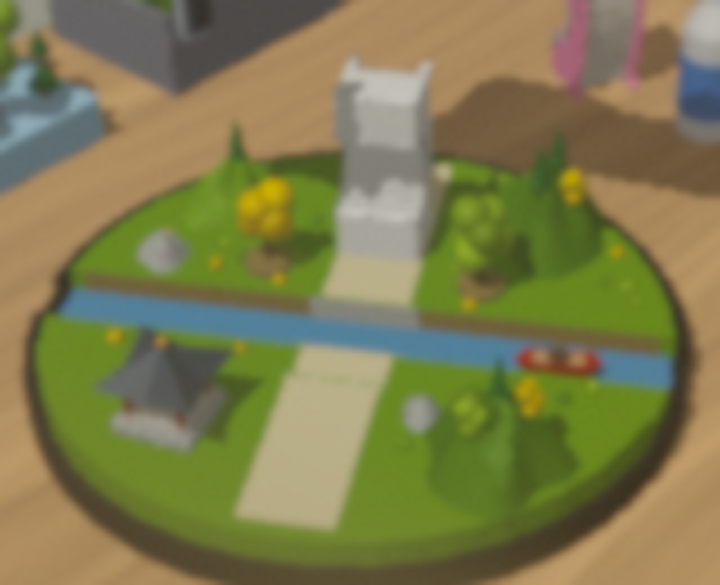

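View pics/wrist0.png

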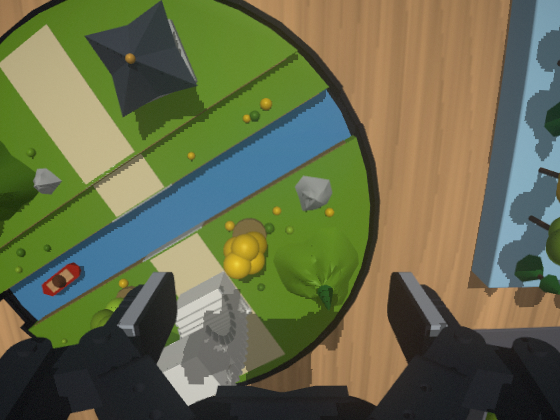

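The crops confirm it. The white bridge stands on end on the cream road, with its deck side away from the stream (wrist ≈(210,330), scene crop (205,250)). The gold tree is at wrist (245,250), the green one is beside the bridge at (110,315), and the boat is at (62,280). The kerb step runs along the wrist line (298,57)-(0,250).

Run:
```python
from h import *
f=np.load("first.npz"); w=f["wrist"]
hsv=cv2.cvtColor(w,cv2.COLOR_RGB2HSV)
print("cream",hsv[100,70],hsv[190,130],"blue",hsv[150,240],"wht",hsv[310,200],"cam",ext("wrist")[1].T@-ext("wrist")[2])
blue=((abs(hsv[:,:,0].astype(int)-104)<12)&(hsv[:,:,1]>110)&(hsv[:,:,2]>60)).astype(np.uint8)
blue[:,380:]=0
# blue edges: per column top and bottom
top=[];bot=[]
for u in range(100,330,3):
    v=np.nonzero(blue[:,u])[0]
    if len(v)>5: top.append((u,v.min()-.5)); bot.append((u,v.max()+.5))
def fit(P):
    vx,vy,x,y=cv2.fitLine(P[:,:2].astype(np.float32),cv2.DIST_HUBER,0,1e-4,1e-4).ravel()
    if vx<0: vx,vy=-vx,-vy
    return np.array([x,y]),np.array([vx,vy])
for n,l,zs in(("top",top,(.012,.03)),("bot",bot,(.012,.03))):
    for z in zs:
        p,d=fit(onz("wrist",l,z)); print(n,z,p.round(4),np.degrees(np.arctan2(d[1],d[0])).round(2))
cream=((hsv[:,:,0]>15)&(hsv[:,:,0]<30)&(hsv[:,:,1]>40)&(hsv[:,:,1]<110)&(hsv[:,:,2]>140)).astype(np.uint8)
cream[:,300:]=0
n,lab,st,cen=cv2.connectedComponentsWithStats(cream)
for i in range(1,n):
    if st[i,4]>400:
        c=max(cv2.findContours((lab==i).astype(np.uint8),0,2)[0],key=cv2.contourArea)
        ap=cv2.approxPolyDP(c,5,True)[:,0]; print(st[i],ap.tolist())
        for z in(.03,.039): print(z,onz("wrist",ap,z)[:,:2].round(4).tolist())
# scene rim centre
```

```text
cream [ 24  73 189] [ 23  70 196] blue [102 139 128] wht [ 22  14 198] cam [0.67453108 0.07710408 0.37280949]
top 0.012 [0.6266 0.0214] 31.05
top 0.03 [0.6289 0.0242] 31.05
bot 0.012 [ 0.6268 -0.0348] 30.84
bot 0.03 [ 0.6292 -0.0292] 30.84
[   0   25  134  159 9186] [[45, 25], [0, 66], [86, 183], [133, 150]]
0.03 [[0.4656, 0.1342], [0.4159, 0.1015], [0.4831, -0.0098], [0.5341, 0.0219]]
0.039 [[0.4711, 0.1327], [0.4227, 0.1009], [0.4882, -0.0075], [0.5378, 0.0233]]
[  96  158   68   58 2013] [[143, 158], [96, 188], [116, 215], [163, 186]]
0.03 [[0.5429, 0.0142], [0.4925, -0.0149], [0.5088, -0.0428], [0.5595, -0.0132]]
0.039 [[0.5464, 0.0158], [0.4973, -0.0125], [0.5132, -0.0397], [0.5625, -0.0109]]
[ 151  233   78   64 2277] [[196, 233], [151, 260], [159, 271], [173, 273], [178, 296], [222, 270], [228, 277]]
0.03 [[0.5881, -0.0619], [0.5388, -0.0921], [0.5458, -0.1047], [0.5604, -0.1069], [0.563, -0.1344], [0.612, -0.1031], [0.6178, -0.1113]]
0.039 [[0.5903, -0.0583], [0.5424, -0.0876], [0.5492, -0.0999], [0.5634, -0.1021], [0.5659, -0.1289], [0.6136, -0.0984], [0.6193, -0.1063]]
```

```bash
cat >> h.py <<'E'
C0=np.array([.5488,-.0525]); A=np.radians(121.0)
def w2l(P): 
    d=np.atleast_2d(P)[:,:2]-C0; return np.c_[d@[np.cos(A),np.sin(A)], d@[-np.sin(A),np.cos(A)]]*1000
def l2w(P): 
    P=np.atleast_2d(P)/1000; return C0+P[:,:1]*[np.cos(A),np.sin(A)]+P[:,1:2]*[-np.sin(A),np.cos(A)]
E
python3 - <<'E'
from h import *
f=np.load("first.npz"); w=f["wrist"]
s=lambda P:np.array(P,float)/4.5+[195,150]; q=lambda P:np.array(P,float)/4+[185,185]
print("side base",w2l(onz("side",s([[335,245],[425,258]]),.03)).round(1).tolist())
print("scene base",w2l(onz("scene",q([[270,318],[205,358]]),.03)).round(1).tolist())
print("scene top",w2l(onz("scene",q([[148,180],[212,145],[262,185],[200,212]]),.16)).round(1).tolist())
# landscape check: road features seen in side and scene
print("side road raised far end",w2l(onz("side",s([[236,517],[335,530]]),.039)).round(1).tolist())
print("side kerb",w2l(onz("side",s([[288,378],[385,384]]),.039)).round(1).tolist())
print("scene raised far end",w2l(onz("scene",q([[543,111],[587,155]]),.039)).round(1).tolist())
print("scene ledge begin",w2l(onz("scene",q([[355,212],[405,260]]),.03)).round(1).tolist())
# rim on scene: dark mask hull ellipse
h=cv2.cvtColor(f["scene"],cv2.COLOR_RGB2HSV)
# wrist rim: outer dark edge to wood
hw=cv2.cvtColor(w,cv2.COLOR_RGB2HSV); dark=(hw[:,:,2]<40)
P=[]
for v in range(60,240,4):
    r=np.nonzero(dark[v,280:400])[0]
    if len(r): P.append((280+r.max()+.5,v))
X=onz("wrist",P,.015)[:,:2]
from scipy.optimize import least_squares
r=least_squares(lambda c:np.hypot(*(X-c[:2]).T)-.222,[.55,-.05],loss='soft_l1',f_scale=.001); print("rim centre",r.x.round(4),w2l(r.x).round(1),np.abs(r.fun).mean())
print("park behind world",l2w([[-190,0],[-140,0],[66,0]]).round(4))
E
```

```text
side base [[-83.0, -33.9], [-79.4, 31.3]]
scene base [[-75.4, -23.0], [-129.0, -27.6]]
scene top [[-129.6, 21.3], [-80.7, 25.6], [-72.7, -23.6], [-116.2, -21.5]]
side road raised far end [[202.1, -28.5], [201.6, 30.7]]
side kerb [[74.4, -28.7], [68.8, 33.2]]
scene raised far end [[199.9, 24.9], [197.1, -31.5]]
scene ledge begin [[27.0, 26.3], [30.5, -32.6]]
rim centre [ 0.5454 -0.0572] [[-2.3  5.3]] 0.0007909828083484978
park behind world [[ 0.6467 -0.2154]
 [ 0.6209 -0.1725]
 [ 0.5148  0.0041]]
```

```bash
python3 -m handwheel '[-0.6,-3.4,0,0,0,6,0, -1.2,-6.8,0,0,0,12,0, -1.8,-10.2,0,0,0,18,0, -2.4,-13.6,0,0,0,24,0, -3,-17,0,0,0,28,0, -3.5,-20.3,0,0,0,31,0, -3.5,-20.3,0,0,0,31,0, -3.5,-20.3,0,0,0,31,0]'
python3 - <<'E'
from h import *
o=get_obs(); print(o["t"],np.round(o["eef_pos"],4),np.round(o["tool_rot"],3),w2l(o["eef_pos"]).round(1))
w=read_camera("wrist"); np.save("w1.npy",w); cv2.imwrite("pics/w1.png",w[:,:,::-1])
E
```

```text
t: 0.82
eef_pos: [0.6384, -0.2066, 0.2301]
tool_rot: [-0.0, 0.495, 0.869, -0.001]
contact_force: [1.0, 0.2, 0.4]
gripper_width: -0.001
0.8167 [ 0.6384 -0.2066  0.2301] [-0.     0.495  0.869 -0.001] [[-178.2    2.6]]
```

View pics/w1.png

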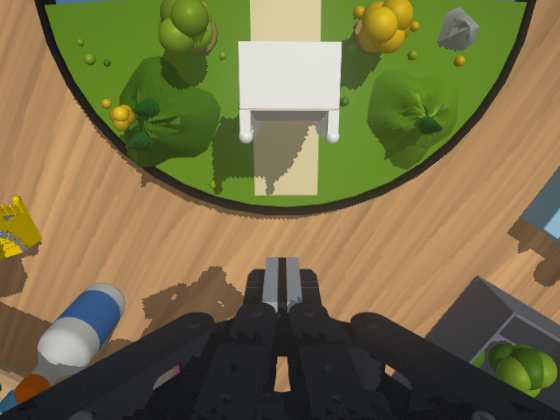

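Run:
```python
from h import *
o=get_obs()
print("top",w2l(onz("wrist",[[239,42],[341,42],[340,109],[238,108]],.16)).round(1).tolist())
print("parapet ends",w2l(onz("wrist",[[246,138],[333,138]],.16)).round(1).tolist())
print("road near end",w2l(onz("wrist",[[255,195],[317,195]],.03)).round(1).tolist())
print("road near bank",w2l(onz("wrist",[[250,5],[321,5]],.03)).round(1).tolist())
print("glue top",w2l(onz("wrist",[[35,395]],.15)).round(1).tolist(), "glue base", w2l(onz("wrist",[[95,305]],.02)).round(1).tolist())
print("tcp px",proj("wrist",o["eef_pos"]), 'yaw',Ro.from_quat(np.r_[o["tool_rot"][1:],o["tool_rot"][0]]).as_matrix()[:,0])
```

```text
top [[-75.1, 23.8], [-75.2, -30.9], [-110.5, -31.6], [-109.8, 25.5]]
parapet ends [[-126.5, 21.5], [-126.7, -28.2]]
road near end [[-198.1, 27.4], [-198.3, -32.3]]
road near bank [[-30.9, 27.7], [-31.1, -32.2]]
glue top [[-331.1, 202.2]] glue base [[-328.9, 212.4]]
tcp px [[283.41937037 275.20018314]] yaw [-5.13022001e-01  8.58375237e-01  6.15672459e-04]
```

```bash
python3 -m handwheel '[-0.4,1.2,-3,0,0,0,0, -0.87,2.5,-6,0,0,0,0, -0.87,2.5,-8.5,0,0,0,0, -0.87,2.5,-8.5,0,0,0,0, -0.87,2.5,-8.5,0,0,0,0]'
python3 - <<'E'
from h import *
o=get_obs(); print(o["t"],np.round(o["eef_pos"],4),w2l(o["eef_pos"]).round(1))
E
```

```text
t: 1.28
eef_pos: [0.6301, -0.1766, 0.1443]
tool_rot: [-0.002, 0.492, 0.87, -0.001]
contact_force: [-0.6, -0.2, 0.5]
gripper_width: -0.002
1.2833 [ 0.6301 -0.1766  0.1443] [[-148.3   -5.7]]
```

```bash
python3 -m handwheel '[-1.1,1.3,0,0,0,0,0, -1.5,2.1,0,0,0,0,0, -1.8,2.5,0,0,0,0,0, -2.1,3.0,0,0,0,0,0, -2.3,3.4,0,0,0,0,0, -2.6,3.8,0,0,0,0,0, -2.8,4.2,0,0,0,0,0, -3.1,4.7,0,0,0,0,0]'
python3 - <<'E'
from h import *
o=get_obs(); print(o["t"],np.round(o["eef_pos"],4),w2l(o["eef_pos"]).round(1))
E
```

```text
t: 1.95
eef_pos: [0.599, -0.1298, 0.1443]
tool_rot: [-0.002, 0.493, 0.87, -0.001]
contact_force: [-0.9, -0.3, 0.9]
gripper_width: 0.002
1.95 [ 0.599  -0.1298  0.1443] [[-92.1  -3.2]]
```

Lean is now about 14°. I'll push a bit further so it falls, then wait.

```bash
python3 -m handwheel '[-0.25,0.45,0,0,0,0,0, -0.5,0.9,0,0,0,0,0, -0.75,1.3,0,0,0,0,0, -1,1.7,0,0,0,0,0, -1,1.7,0,0,0,0,0, -1,1.7,0,0,0,0,0, -1,1.7,0,0,0,0,0, -1,1.7,0,0,0,0,0]'
python3 -m handwheel '[0,0,0,0,0,0,0, 1.5,-2.6,1,0,0,0,0, 3.2,-5.3,2,0,0,0,0, 4.6,-7.7,3,0,0,0,0, 4.6,-7.7,3,0,0,0,0, 4.6,-7.7,3,0,0,0,0]'
python3 - <<'E'
from h import *
o=get_obs(); print(o["t"],np.round(o["eef_pos"],4),w2l(o["eef_pos"]).round(1))
w=read_camera("wrist"); np.save("w2.npy",w); cv2.imwrite("pics/w2.png",w[:,:,::-1])
E
```

```text
t: 2.62
eef_pos: [0.5891, -0.1131, 0.1444]
tool_rot: [-0.002, 0.493, 0.87, -0.001]
contact_force: [-0.1, 0.7, -0.9]
gripper_width: -0.001
t: 3.12
eef_pos: [0.6357, -0.1926, 0.1747]
tool_rot: [-0.001, 0.494, 0.869, -0.001]
contact_force: [-0.0, 0.1, -0.2]
gripper_width: 0.002
3.1167 [ 0.6357 -0.1926  0.1747] [[-164.9   -2.3]]
```

View pics/w2.png

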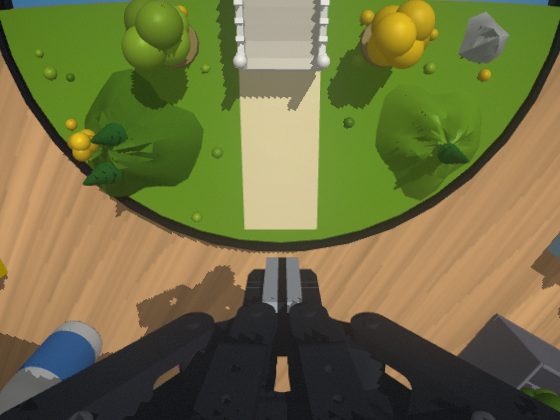

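The bridge has come down on its feet. Its near end's deck edge is at (238–325, 68) and it is centred on the road (road edges (241,75),(321,75)). The trees are undisturbed.

Run:
```python
from h import *
a=read_camera("scene");b=read_camera("side")
print("near end deck",w2l(onz("wrist",[[241,68],[325,68.5]],.066)).round(1).tolist())
print("road",w2l(onz("wrist",[[245,229],[317,229],[240,85],[321,85]],.03)).round(1).tolist())
A_=cv2.resize(a[195:295,190:340],None,fx=4,fy=4,interpolation=cv2.INTER_CUBIC)
B_=cv2.resize(b[170:270,195:345],None,fx=4,fy=4,interpolation=cv2.INTER_CUBIC)
im=np.vstack([A_,B_]);im=cv2.resize(im,(450,600)) if 0 else np.hstack([A_[:, :600],])
cv2.imwrite("pics/s2.png",cv2.resize(np.vstack([A_,B_]),None,fx=.75,fy=.75)[:,:,::-1])
```

```text
near end deck [[-71.1, 23.9], [-71.5, -30.0]]
road [[-195.5, 28.6], [-195.5, -31.1], [-81.3, 28.9], [-81.4, -31.2]]
```

View pics/s2.png

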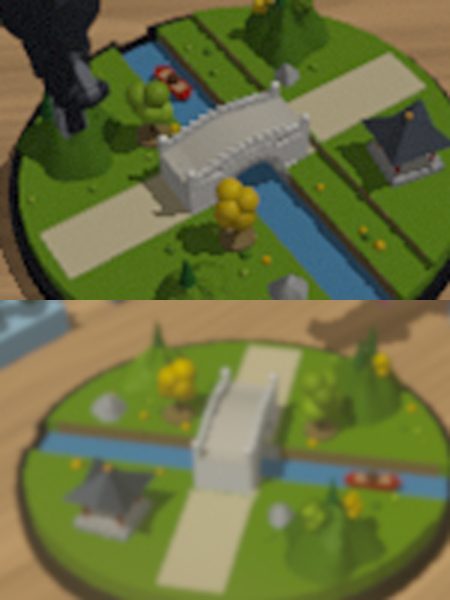

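Run:
```python
import station; from h import *
print(getattr(station,"grasp_offset",None),[k for k in dir(station) if not k.startswith("_")])
f=np.load("first.npz"); w0=np.load("w1.npy")
class _:pass
# gold foot & crown from side crop (4.5x) 
s=lambda P:np.array(P,float)/4.5+[195,150]
print("gold crown",w2l(onz("side",s([[265,207]]),.085)).round(1),"green crown",w2l(onz("side",s([[480,225]]),.085)).round(1))
print("wrist crowns z.09 inner edges",w2l(onz("wrist",[[160,35],[189,35],[400,35],[366,35]],.09)).round(1).tolist())
```

```text
0.0187 ['PlanningError', 'camera_info', 'get_obs', 'grasp_offset', 'hand_in', 'read_camera']
gold crown [[-43.7 -71.8]] green crown [[-49.3  74.1]]
wrist crowns z.09 inner edges [[-53.6, 67.3], [-54.0, 50.5], [-54.0, -69.9], [-54.3, -50.3]]
```

```bash
python3 -m handwheel '[-1.3,2.1,-3,0,0,0,0.25, -2.6,4.3,-6,0,0,0,0.25, -2.6,4.3,-9,0,0,0,0.25, -2.6,4.3,-12.2,0,0,0,0.25, -2.6,4.3,-12.2,0,0,0,0.25, -2.6,4.3,-12.2,0,0,0,0.25, -2.6,4.3,-12.2,0,0,0,0.25]'
python3 - <<'E'
from h import *
o=get_obs(); print(o["t"],np.round(o["eef_pos"],4),w2l(o["eef_pos"]).round(1),o["gripper_width"],np.round(o["contact_force"],2))
R=Ro.from_quat(np.r_[o["tool_rot"][1:],o["tool_rot"][0]]).as_matrix(); print("yaw",np.degrees(np.arctan2(R[1,0],R[0,0])),R[:,2])
w=read_camera("wrist"); cv2.imwrite("pics/w3.png",w[:,:,::-1])
E
```

```text
t: 3.85
eef_pos: [0.6094, -0.1456, 0.0532]
tool_rot: [-0.002, 0.492, 0.87, -0.0]
contact_force: [-0.1, -0.4, 0.9]
gripper_width: 0.253
3.85 [ 0.6094 -0.1456  0.0532] [[-111.   -4.]] 0.25272052177927895 [-0.06 -0.39  0.95]
yaw 121.03056617432122 [-0.00384757  0.00126369 -0.9999918 ]
```

View pics/w3.png

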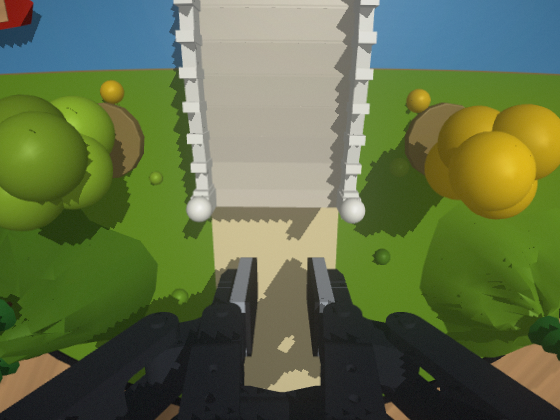

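```bash
python3 -m handwheel '[-0.6,0.6,0,0,0,0,0.25, -1,1.3,0,0,0,0,0.25, -1.4,2,0,0,0,0,0.25, -1.45,2.1,0,0,0,0,0.25, -1.5,2.2,0,0,0,0,0.25, -1.55,2.3,0,0,0,0,0.25, -1.6,2.4,0,0,0,0,0.25, -1.65,2.5,0,0,0,0,0.25]'
python3 - <<'E'
from h import *
o=get_obs(); print(o["t"],np.round(o["eef_pos"],4),w2l(o["eef_pos"]).round(1),np.round(o["contact_force"],2))
w=read_camera("wrist"); np.save("w4.npy",w)
h=cv2.cvtColor(w,cv2.COLOR_RGB2HSV); 
# front ball ends / deck edge row: cream/white boundary in central column band
print("near deck edge rows", [int(x) for x in h[195:275:4,282,1]])
E
```

```text
t: 4.57
eef_pos: [0.5939, -0.1214, 0.054]
tool_rot: [-0.001, 0.493, 0.87, -0.0]
contact_force: [0.2, -1.6, 0.8]
gripper_width: 0.25
4.5667 [ 0.5939 -0.1214  0.054 ] [[-82.3  -3.2]] [ 0.2  -1.55  0.79]
near deck edge rows [33, 32, 32, 30, 29, 32, 31, 32, 31, 32, 29, 30, 29, 32, 33, 29, 31, 30, 40, 65]
```

```bash
python3 -m handwheel '[-0.05,0.09,0,0,0,0,0.25, -0.1,0.17,0,0,0,0,0.25, -0.15,0.26,0,0,0,0,0.25, -0.2,0.34,0,0,0,0,0.25, -0.25,0.43,0,0,0,0,0.25, -0.25,0.43,0,0,0,0,0.25]'
python3 - <<'E'
from h import *
o=get_obs(); print(o["t"],np.round(o["eef_pos"],4),w2l(o["eef_pos"]).round(1),np.round(o["contact_force"],2))
a=read_camera("scene");b=read_camera("side")
A_=cv2.resize(a[205:275,230:330],None,fx=6,fy=6,interpolation=cv2.INTER_CUBIC)[:300]
B_=cv2.resize(b[180:260,225:325],None,fx=6,fy=6,interpolation=cv2.INTER_CUBIC)[100:400]
cv2.imwrite("pics/s4.png",np.vstack([A_,B_])[:,:,::-1])
E
```

```text
t: 5.12
eef_pos: [0.591, -0.1165, 0.0538]
tool_rot: [-0.001, 0.492, 0.87, -0.0]
contact_force: [1.3, 1.1, 0.9]
gripper_width: 0.248
5.1167 [ 0.591  -0.1165  0.0538] [[-76.6  -3.2]] [1.28 1.14 0.91]
```

View pics/s4.png

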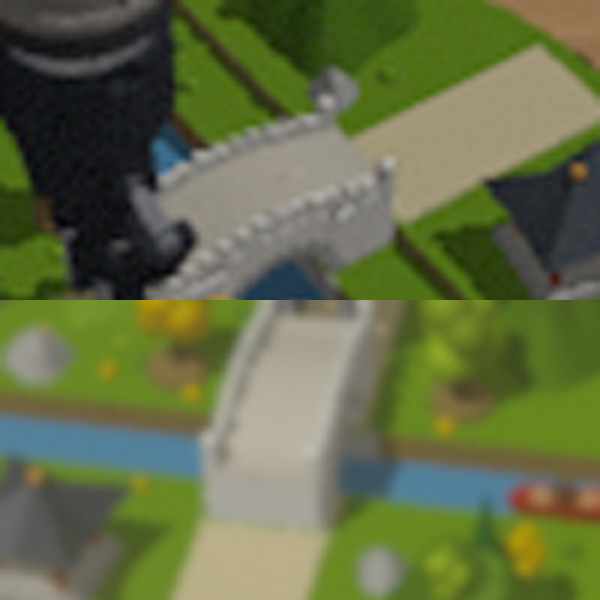

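Side view: the far end's lower edge runs (205,515)–(335,527), at or nearly at the raised road's edge. The force shows no kerb resistance yet, so I'll creep on and watch it.

```bash
for i in 1; do python3 -m handwheel '[-0.05,0.09,0,0,0,0,0.25, -0.05,0.09,0,0,0,0,0.25, -0.05,0.09,0,0,0,0,0.25]'; python3 -m handwheel '[-0.05,0.09,0,0,0,0,0.25, -0.05,0.09,0,0,0,0,0.25, -0.05,0.09,0,0,0,0,0.25]';  python3 -m handwheel '[-0.05,0.09,0,0,0,0,0.25, -0.05,0.09,0,0,0,0,0.25, -0.05,0.09,0,0,0,0,0.25]'; done
python3 -c "
from h import *
o=get_obs(); print(w2l(o['eef_pos']).round(1),np.round(o['contact_force'],2))"
```

```text
t: 5.47
eef_pos: [0.5904, -0.1155, 0.0537]
tool_rot: [-0.001, 0.492, 0.87, -0.0]
contact_force: [0.7, -0.2, 0.0]
gripper_width: 0.253
t: 5.72
eef_pos: [0.5899, -0.1145, 0.0538]
tool_rot: [-0.001, 0.492, 0.87, -0.0]
contact_force: [0.5, -0.8, -0.7]
gripper_width: 0.25
t: 5.97
eef_pos: [0.5898, -0.1145, 0.054]
tool_rot: [-0.001, 0.493, 0.87, -0.0]
contact_force: [2.0, -4.5, 1.3]
gripper_width: 0.253
[[-74.3  -3.2]] [ 2.   -4.51  1.3 ]
```

The tool has stalled with about 5 N directly against the push, so the kerb is met. Near end ≈ -63.5 mm, as expected (66-130 = -64). One gentle squaring nudge, then back off and check.

```bash
python3 -m handwheel '[-0.04,0.07,0,0,0,0,0.25, -0.04,0.07,0,0,0,0,0.25]'
python3 -m handwheel '[0.3,-0.5,0,0,0,0,0.25, 1,-1.7,0,0,0,0,0.25, 2.3,-3.9,0.5,0,0,0,0.25, 3.5,-5.8,4,0,0,0,0.25, 3.8,-6.4,8,0,0,0,0.25, 4.1,-6.9,12,0,0,0,0.25, 4.1,-6.9,12,0,0,0,0.25]'
python3 - <<'E'
from h import *
o=get_obs(); print(o["t"],w2l(o["eef_pos"]).round(1),np.round(o["contact_force"],2))
a=read_camera("wrist");b=read_camera("side"); np.savez("end.npz",w=a,s=b)
B_=cv2.resize(b[175:265,220:330],None,fx=4.5,fy=4.5,interpolation=cv2.INTER_CUBIC)[:, :495]
W_=cv2.resize(a[0:240,130:430],None,fx=1.0,fy=1.0)
c=np.zeros((max(B_.shape[0],W_.shape[0]),B_.shape[1]+W_.shape[1],3),np.uint8); c[:B_.shape[0],:B_.shape[1]]=B_; c[:W_.shape[0],B_.shape[1]:]=W_
cv2.imwrite("pics/end.png",c[:,:,::-1]); print(c.shape)
E
```

```text
t: 6.13
eef_pos: [0.5898, -0.1144, 0.0542]
tool_rot: [-0.0, 0.493, 0.87, -0.0]
contact_force: [2.1, -3.8, 0.9]
gripper_width: 0.249
t: 6.72
eef_pos: [0.636, -0.1868, 0.1829]
tool_rot: [0.006, 0.494, 0.87, 0.002]
contact_force: [1.9, -0.4, 1.2]
gripper_width: 0.247
6.7167 [[-160.    -5.5]] [ 1.93 -0.35  1.23]
(405, 795, 3)
```

View pics/end.png

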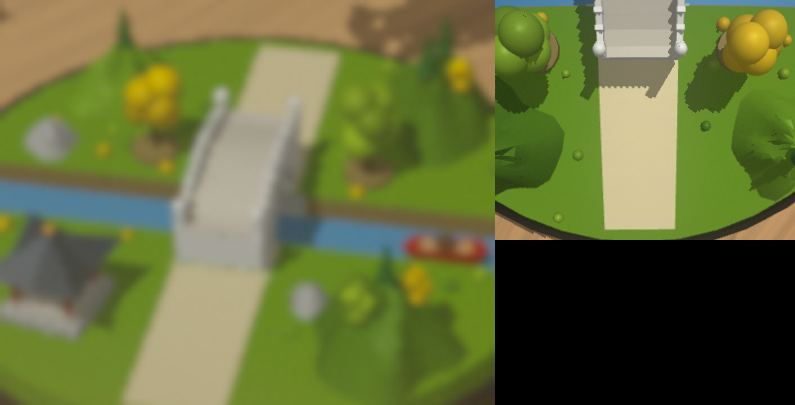

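Final check picture: the far end sits flush at the raised road's edge, bridge (173–270) against road (172–270) at v≈265. In the wrist view the near end is centred on the road, balls at 599/681 against road edges 599/679. The trees, boat and pavilion are in place and the gripper is clear, so I'm handing in.

```bash
python3 -m handwheel '[0,0,0,0,0,0,0.25, 0,0,0,0,0,0,0.25]'
python3 - <<'E'
from h import *
print("near deck end",w2l(onz("wrist",[[469-0,57],[551-0,57]][0:0] or [[233,57],[320,58]],.066)).round(1).tolist(),"road",w2l(onz("wrist",[[234,80],[313,80]],.03)).round(1).tolist())
print(hand_in())
E
```

```text
t: 6.98
eef_pos: [0.6311, -0.184, 0.1745]
tool_rot: [-0.0, 0.493, 0.87, 0.0]
contact_force: [-0.4, -0.2, 0.6]
gripper_width: 0.247
near deck end [[-58.9, 28.7], [-59.7, -26.8]] road [[-72.3, 33.0], [-72.6, -25.5]]
the job is handed in; nothing more can be done
None
```

I tipped the bridge over with closed fingertips at the top of its deck, and it came down on its feet across the stream. I then pushed its near end about 8 mm with both fingertips until it met the kerb. The job was handed in at about 7 s of the 42 s allowed, with no verdict reported.

**Kerb contact:** the tool stalled with about 5 N directly against the push. The near end was then at about -63.6 mm, against -64 expected for a far end touching the kerb at 66.

**Alignment:** the far end lines up with the raised road within about 2 pixels in the side view. The near end is about 1–3 mm off the road's centre line, and the bridge is square to within about 1°.

**Everything else:** the trees, boat and pavilion looked unmoved in the last pictures. I planned clear of the glue, paint jar and brush but did not re-measure them. The gripper was well clear of everything at hand-in.

**Checks that disagreed:**
- The last numeric check put the near end at -59 and the road centre at y = +3.7, against about -1 before. It used pixels from a picture taken before the arm's final small settling move, so I gave it little weight.
- A rim-circle estimate of the landscape's centre differed by about 5 mm from the road and stream features. I relied on the features.

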